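# Fit the tube blocks in the bench heaters

### The job

Put each tube block flat into the tray of the heater whose rim has its colour, in the order the heaters need to warm up: green first, then blue, then orange. When the orange block sits in its heater, put the orange light cover over it so that it lies flat on the block. Set everything down rather than dropping it, and leave the bottle, the purple rack and the tip box alone.

Things in the scene. Friction and masses are not known exactly. Their poses are not given: they have to be found in the camera images.
- heater_green: Fixed cream bench heater, its top tray with a raised green rim. Origin on the underside, on the bench, below the tray's centre; z up. Tray floor 70 mm above the origin, inside 58 (x) by 87 (y) mm (6 mm play round a block); rim 5 mm thick, 8 mm above the floor. Body x -42 to +50, y +-62 mm; a 56 mm high control part goes on to x -85 mm. Any order side by side, yaw within 0.2 rad.
- heater_blue: Fixed cream bench heater, its top tray with a raised blue rim. Origin on the underside, on the bench, below the tray's centre; z up. Tray floor 70 mm above the origin, inside 58 (x) by 87 (y) mm (6 mm play round a block); rim 5 mm thick, 8 mm above the floor. Body x -42 to +50, y +-62 mm; a 56 mm high control part goes on to x -85 mm. Any order side by side, yaw within 0.2 rad.
- heater_orange: Fixed cream bench heater, its top tray with a raised orange rim. Origin on the underside, on the bench, below the tray's centre; z up. Tray floor 70 mm above the origin, inside 58 (x) by 87 (y) mm (6 mm play round a block); rim 5 mm thick, 8 mm above the floor. Body x -42 to +50, y +-62 mm; a 56 mm high control part goes on to x -85 mm. Any order side by side, yaw within 0.2 rad.
- block_green: Loose green anodised metal tube block with three large tube holes in a row in its top, 46 (x) by 75 (y) by 50 (z) mm, about 0.35 kg. Origin at the centre of the underside, z up. Standing upright on the bench; pinch it across its 46 mm width (its x axis). A half turn about z makes no difference.
- block_blue: Loose blue anodised metal tube block with eight medium tube holes in its top, 46 (x) by 75 (y) by 50 (z) mm, about 0.35 kg. Origin at the centre of the underside, z up. Standing upright on the bench; pinch it across its 46 mm width (its x axis). A half turn about z makes no difference.
- block_orange: Loose orange anodised metal tube block with fifteen small tube holes in its top, 46 (x) by 75 (y) by 50 (z) mm, about 0.35 kg. Origin at the centre of the underside, z up. Standing upright on the bench; pinch it across its 46 mm width (its x axis). A half turn about z makes no difference.
- cover: Loose orange light cover, 0.12 kg: upside-down box, outside 64 (x) by 93 (y) mm, inside 58 by 87 mm (6 mm play round a block). Origin: centre of the skirt's lower edge, z up; roof from 15 to 19 mm above it; black bar handle 14 (x) by 50 (y) mm on top, 19 to 51 mm above it. Laid on a block, its origin is 35 mm above the block's underside. A half turn makes no difference.
- bottle: Bystander: clear round bottle with white cap, 70 mm across, 140 mm tall, standing; origin at the centre of its underside.
- rack: Bystander: purple tube rack, 160 (x) by 66 (y) by 34 mm, white tube caps (up to 41 mm) in it; origin at the centre of its underside.
- tip_box: Bystander: white box of yellow pipette tips, 85 (x) by 120 (y) by 60 mm; origin at the centre of its underside.

How it is judged:
By the outcome, as a careful person would: the job done as asked, in the order asked, and still so for the second after the job is handed in, with the robot touching nothing.
It also fails if it takes over 109 s, if anything falls off the work surface, if the arm or the gripper's body presses on something with over 40 N, if the wrist force passes 120 N, or if a joint passes its speed limit or range.

### The arm

A 6-joint arm with a two-finger parallel gripper is mounted at the origin on the work surface. World frame = base frame: x ahead of the robot, y to its left, z up, the work surface at z = 0. Lengths are in m, angles in degrees, forces in N, time in s.
With the tool pointing down it reaches from about 0.35 to 0.8 m from the base axis. Payload 7.3 kg.
Tool frame: the origin (TCP) lies midway between the tips of the shut fingers; the grasp point (between the pads) lies 19 mm behind it (robot.grip_point_offset is the distance from the TCP to the grasp point, in m); x points along the fingers, z is the direction in which the jaws open and shut, and the axes are right-handed (so a half turn about x gives the same grasp; the last joint's range is limited). The gripper opens to 85 mm and grips with 20 to 120 N. Pads are 22 mm wide; open, the fingers measure 114 mm over their backs; the gripper's body (76 mm by 85 mm) begins 54 mm behind the grasp point. The pads swing forward as they close: fully open they stand 13 mm farther back than shut.
Start: joints at [-78.266, 19.595, 87.324, -0, 73.075, -8.365], TCP at [0.18, -0.493, 0.231] pointing down, gripper open.
Joint ranges: [-145.02, 145.02], [-44.19, 115.74], [2.07, 154.8], [-57.11, 237.11], [16.16, 152.29], [-177.93, 177.93]. Speed limits (degrees/s): [147.25, 147.25, 180, 180, 180, 180].

### API

Orientations are given as a 3x3 rotation matrix whose columns are the frame's x, y, z axes.
In Python, from station import robot gives the robot as it stands.
- The arm moves only by the tool carry_out, never from a script. Its argument "motion" is a list of rows, each a list of 3 entries, a list of its own where there are three numbers: the shift along the world's x, y, z in cm, then the turn, a rotation vector about the world's x, y, z in rad, then the finger opening in cm, from 0 to 8.54. A call has 1 to 20 rows; each row shifts and turns the commanded pose from where the row before left it; what a row does not reach is not made up. A row lasts 1/12 s, in which the tool goes at most 41.7 mm and 7.16 degrees, less where a joint would pass 70% of its speed; a pose out of reach is approached as far as the arm can. A call with a gripper value outside its range is refused whole. The fingers move at their own pace and stop on an object; "force" is the grip in N (left out, the last holds). Time passes only in rows, so rows that do not move let the fingers close. It gives the time, the measured TCP pose, the force and the opening at its end, in the units of the state.
- robot.state(): the state, without advancing time (a new reading comes with each control period).
- robot.capture(name): name is "scene" or "top"; returns the picture (480x640x3 uint8, red, green, blue); there is no depth.
- robot.get_calibration(name): a dict with "fx", "fy", "cx", "cy" (pixels), "dist_coeffs" ([k1, k2, p1, p2, k3] as OpenCV has them; the pictures are not rectified), "R" (3x3) and "t" (3): a world point X has camera coordinates R X + t. Camera axes: x right, y down, z forward; pixel columns grow to the right and rows downward; lengths in m; the calibration is good to about 2 mm. A picture is of the moment at which its call begins. get_calibration takes no time and is no camera call.
- robot.hand_in(): hands the job in, once; it reports no verdict.
The state is a dict: "time_s": time; "joints": joint angles; "qd": joint speeds; "effort": joint torques, N m; "position": TCP position; "orientation": TCP orientation; "ft_force": force on the tool from outside, world axes, zero at the start; "moment": the same for the moment, N m; "finger_gap": finger opening in m.
Only numpy, scipy, OpenCV 4.12 (cv2) and the standard library are available. Lean on these libraries where they do the work, as an engineer would, in place of code of your own. Each camera call takes 0.05 s, during which the arm holds its last target.

## Working session

There is one attempt and no reset: what is moved stays moved. The work goes in short steps, Python scripts to look and compute and a tool call to move; the robot and the scene stay as the last step left them, time stands still between calls to the robot, and variables do not carry over. Pictures are saved under pics/ and viewed, and the job is handed in when it is done.

Besides the shell and the picture viewer there is one more tool, called after "Emit:" as name([rows], argument=value, ...), one row to a line, values as JSON. carry_out: Moves the arm, as the interface text tells. Its arguments: {"type":"object","properties":{"motion":{"type":"array"},"force":{"type":"number"}},"required":["motion"]}

```bash
ls; mkdir -p pics; python3 - <<'E'
from station import robot
import cv2,numpy as np
for n in ("scene","top"):
    im=robot.capture(n); cv2.imwrite(f"pics/{n}0.png",im[:,:,::-1]); c=robot.get_calibration(n); print(n,c)
s=robot.state(); print(s)
E
```

```text
pics
scene {'fx': 457.2957160561866, 'fy': 457.2957160561866, 'cx': 316.3299195859864, 'cy': 234.29922492861166, 'dist_coeffs': array([0.01246659, 0.        , 0.        , 0.        , 0.        ]), 'R': array([[-0.04216387,  0.99902934,  0.0127511 ],
       [ 0.74653106,  0.03998406, -0.66414807],
       [-0.66401325, -0.01848396, -0.74749231]]), 't': array([ 0.03409539, -0.43364427,  1.43561074])}
top {'fx': 457.4679682269362, 'fy': 457.4679682269362, 'cx': 321.1026555821079, 'cy': 242.5255228577151, 'dist_coeffs': array([-0.08926883,  0.        ,  0.        ,  0.        ,  0.        ]), 'R': array([[-0.02305142, -0.99929291, -0.02970378],
       [-0.99650955,  0.02535141, -0.07953633],
       [ 0.08023313,  0.02776667, -0.99638931]]), 't': array([0.018141  , 0.59118707, 1.1209547 ])}
{'time_s': 0.1, 'joints': array([-7.82671701e+01,  1.96339071e+01,  8.73689371e+01, -7.78191611e-04,
        7.30766902e+01, -8.36631237e+00]), 'qd': array([ 0.02045823, -0.02330991, -0.21775015, -0.02041519, -0.06209044,
       -0.08512164]), 'effort': array([ 1.35235525e-03, -4.34449375e+01, -2.46491182e+01, -2.09892623e-04,
        4.62045515e-03, -3.21200027e-07]), 'position': array([ 0.18035032, -0.49268282,  0.2306994 ]), 'orientation': array([[-2.94997718e-04,  9.39098063e-01,  3.43649154e-01],
       [ 1.35649163e-03,  3.43649228e-01, -9.39097102e-01],
       [-9.99999036e-01,  1.89125699e-04, -1.37525440e-03]]), 'ft_force': array([ 0.07216916, -0.80569184,  0.77130049]), 'moment': array([-0.01436288,  0.01431095, -0.01639204]), 'finger_gap': 0.08536014556531903}
```

View pics/scene0.png

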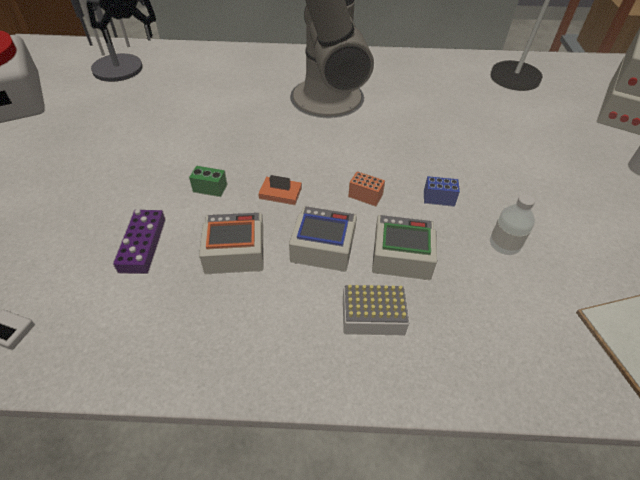

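View pics/top0.png

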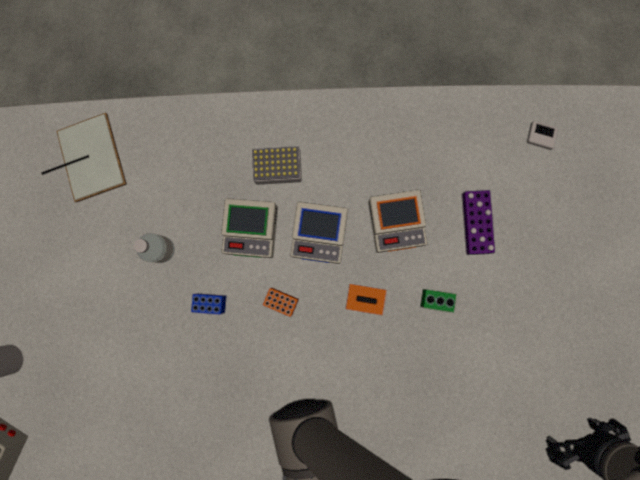

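```bash
python3 - <<'E'
import cv2,numpy as np
t=cv2.imread("pics/top0.png"); s=cv2.imread("pics/scene0.png")
cv2.imwrite("pics/ztop.png",cv2.resize(t[185:325,180:470],(796,384),interpolation=cv2.INTER_CUBIC))
cv2.imwrite("pics/zscene.png",cv2.resize(s[155:285,180:470],(796,356),interpolation=cv2.INTER_CUBIC))
E
```

```text
(no output)
```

View pics/ztop.png

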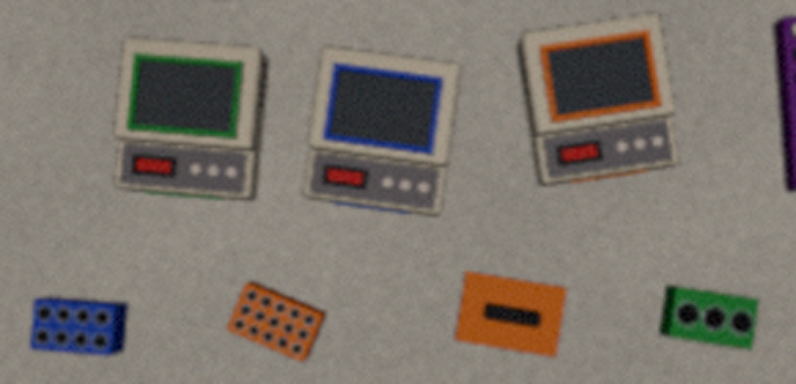

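View pics/zscene.png

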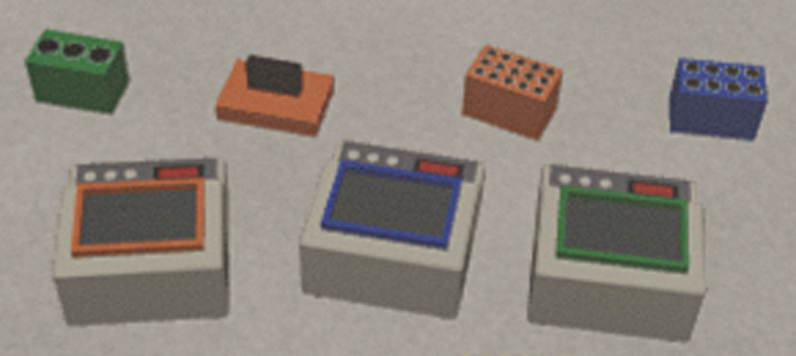

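```bash
cat > h.py <<'E'
import cv2,numpy as np
from station import robot
def ray(cam,px,z):
    c=robot.get_calibration(cam); K=np.array([[c['fx'],0,c['cx']],[0,c['fy'],c['cy']],[0,0,1.]])
    u=cv2.undistortPoints(np.array(px,float).reshape(-1,1,2),K,np.array(c['dist_coeffs'])).reshape(-1,2)
    d=np.c_[u,np.ones(len(u))]@c['R']; o=-c['R'].T@c['t']
    return (o+d*((z-o[2])/d[:,2])[:,None])[:,:2]
H={'green':(50,75),'blue':(108,130),'orange':(3,16)}
def mask(im,col,smin=110):
    hsv=cv2.cvtColor(im,cv2.COLOR_BGR2HSV); l,h=H[col]
    return cv2.inRange(hsv,(l,smin,40),(h,255,255))
def comps(im,col,amin=60):
    n,lab,st,ce=cv2.connectedComponentsWithStats(mask(im,col))
    return [(i,lab,st[i],ce[i]) for i in range(1,n) if st[i][4]>=amin]
def rect(P):
    (c,(w,h),a)=cv2.minAreaRect((P*1000).astype(np.float32))
    b=cv2.boxPoints(((c[0],c[1]),(w,h),a)); e=b[1]-b[0]; f=b[2]-b[1]
    L=e if np.linalg.norm(e)>np.linalg.norm(f) else f
    yaw=np.degrees(np.arctan2(-L[0],L[1])); yaw=(yaw+90)%180-90
    return np.round(c,1),np.round(sorted((w,h)),1),round(yaw,1)
def hull(lab,i):
    ys,xs=np.where(lab==i); return cv2.convexHull(np.c_[xs,ys].astype(np.float32)).reshape(-1,2)
E
python3 - <<'E'
from h import *
for cam in("top","scene"):
    im=cv2.imread(f"pics/{cam}0.png")
    for col in H:
        for i,lab,st,ce in comps(im,col):
            if not(180<ce[0]<470 and 150<ce[1]<325): continue
            hu=hull(lab,i)
            print(cam,col,st,np.round(ce),*[ (z,*rect(ray(cam,hu,z))) for z in (.05,.078)])
            # holes
            m=np.zeros(im.shape[:2],np.uint8); cv2.fillConvexPoly(m,hu.astype(np.int32),1)
            m=cv2.erode(m,np.ones((3,3))); g=cv2.cvtColor(im,cv2.COLOR_BGR2GRAY)
            V=im.max(2); thr=np.percentile(V[m>0],90)*.55
            dk=((V<thr)&(m>0)&(lab!=i)|((m>0)&(lab!=i))).astype(np.uint8)
            n,l2,s2,c2=cv2.connectedComponentsWithStats(dk)
            print('  holes',[(s2[k][4],np.round(c2[k],1).tolist()) for k in range(1,n)])
E
```

```text
top green [227 205  41  30 243] [247. 219.] (0.05, array([651. , 185.4]), array([66.4, 97. ]), np.float32(-6.1)) (0.078, array([647.2, 180.1]), array([64.7, 94.6]), np.float32(-6.1))
  holes [(np.int32(787), [246.9, 219.6])]
top green [423 290  33  22 315] [438. 300.] (0.05, array([ 441.7, -277.8]), array([42. , 76.6]), np.float32(-10.0)) (0.078, array([ 443.2, -271.6]), array([41. , 74.7]), np.float32(-10.0))
  holes [(np.int32(218), [439.7, 300.7])]
top blue [298 209  43  32 287] [319. 224.] (0.05, array([635. ,   7.2]), array([67.4, 96.4]), np.float32(-9.6)) (0.078, array([631.6,   6.3]), array([65.7, 94. ]), np.float32(-9.6))
  holes [(np.int32(780), [319.2, 224.2])]
top blue [191 294  35  20 435] [209. 303.] (0.05, array([446.1, 284.3]), array([45.1, 81.9]), np.float32(-5.6)) (0.078, array([447.4, 276.5]), array([44. , 79.9]), np.float32(-5.6))
  holes [(np.int32(18), [195.9, 298.6]), (np.int32(21), [202.7, 299.3]), (np.int32(19), [209.5, 299.6]), (np.int32(20), [216.8, 300.2]), (np.int32(21), [195.0, 307.1]), (np.int32(20), [202.0, 307.9]), (np.int32(20), [209.0, 308.3]), (np.i
[... 2028 characters left out ...]
1), [354.3, 180.8]), (np.int32(9), [359.3, 182.3]), (np.int32(46), [368.4, 183.5]), (np.int32(20), [378.4, 182.5]), (np.int32(10), [375.5, 188.0])]
scene orange [259 177  42  27 650] [280. 192.] (0.05, array([ 490.3, -100.2]), array([75.2, 91.2]), np.float32(-11.0)) (0.078, array([520.4, -96. ]), array([72.3, 87.8]), np.float32(-11.0))
  holes [(np.int32(173), [279.5, 183.6])]
scene orange [206 218  48  31 489] [230. 233.] (0.05, array([ 630.6, -194.2]), array([81., 99.]), np.float32(7.7)) (0.078, array([ 655.3, -186.4]), array([77.9, 95.2]), np.float32(7.7))
  holes [(np.int32(1), [243.0, 219.0]), (np.int32(1), [246.0, 219.0]), (np.int32(3), [234.0, 220.0]), (np.int32(763), [230.3, 233.8])]
```

```bash
cat >> h.py <<'E'
def fitpts(cam,px,z):
    P=ray(cam,px,z)*1000; c=P.mean(0); u,s,vt=np.linalg.svd(P-c); L=vt[0]
    yaw=(np.degrees(np.arctan2(-L[0],L[1]))+90)%180-90
    return np.round(c,1),round(yaw,1)
def darkholes(im,hu,thr=70,amin=3,er=3):
    m=np.zeros(im.shape[:2],np.uint8); cv2.fillConvexPoly(m,hu.astype(np.int32),1)
    m=cv2.erode(m,np.ones((er,er)))
    d=((im.max(2)<thr)&(m>0)).astype(np.uint8)
    n,l,s,c=cv2.connectedComponentsWithStats(d)
    return [(s[k][4],c[k].round(1)) for k in range(1,n) if s[k][4]>=amin],l
E
python3 - <<'E'
from h import *
cam="top"; im=cv2.imread("pics/top0.png")
for col in H:
  for i,lab,st,ce in comps(im,col):
    if not(180<ce[0]<470 and 150<ce[1]<325): continue
    hu=hull(lab,i)
    m=np.zeros(im.shape[:2],np.uint8); cv2.fillConvexPoly(m,hu.astype(np.int32),1)
    if ce[1]<250: # heater
        ys,xs=np.where(cv2.erode(((m>0)&(lab!=i)).astype(np.uint8),np.ones((2,2)))>0)
        ys,xs=np.where((m>0)&(lab!=i))
        print('heater',col,'floor z.072',fitpts(cam,np.c_[xs,ys],.072),'rim all',fitpts(cam,np.argwhere(m>0)[:,::-1],.078))
    else:
        for thr in (40,60,80):
            hs,_=darkholes(im,hu,thr); 
            if hs: print('block',col,thr,len(hs),[h[0] for h in hs],fitpts(cam,[h[1] for h in hs],.05) if len(hs)>1 else '', hs if len(hs)<4 else '')
            if len(hs)==1: 
                hs,l=darkholes(im,hu,thr); p=np.argwhere(l>0)[:,::-1]; print('   handle', fitpts(cam,p,.045),fitpts(cam,hu,.017))
E
```

```text
heater green floor z.072 (array([648. , 180.9]), np.float64(-7.0)) rim all (array([647.3, 179.9]), np.float64(-6.6))
block green 40 3 [np.int32(28), np.int32(28), np.int32(30)] (array([ 441.1, -281.3]), np.float64(-10.6)) [(np.int32(28), array([430.2, 299.1])), (np.int32(28), array([440. , 300.5])), (np.int32(30), array([449.6, 302.2]))]
block green 60 5 [np.int32(3), np.int32(40), np.int32(39), np.int32(3), np.int32(39)] (array([ 446.6, -266.5]), np.float64(-16.2)) 
block green 80 4 [np.int32(14), np.int32(49), np.int32(49), np.int32(51)] (array([ 443.3, -272. ]), np.float64(-11.3)) 
heater blue floor z.072 (array([632. ,   6.2]), np.float64(-8.7)) rim all (array([631.4,   6. ]), np.float64(-8.6))
block blue 40 8 [np.int32(4), np.int32(4), np.int32(4), np.int32(5), np.int32(6), np.int32(5), np.int32(5), np.int32(5)] (array([445.7, 289.9]), np.float64(-5.3)) 
block blue 60 9 [np.int32(9), np.int32(24), np.int32(8), np.int32(9), np.int32(10), np.int32(9), np.int32(8), np.int32(9), np.int32(9)] (array([445.8, 284.8]), np.float64(-2.8)) 
block blue 80 9 [np.int32(14), np.int32(33), np.i
[... 554 characters left out ...]
1.1)) (array([ 445.6, -104.1]), np.float64(-13.9))
block orange 80 1 [np.int32(101)]  [(np.int32(101), array([366.3, 299.4]))]
   handle (array([ 448.3, -103.5]), np.float64(-11.7)) (array([ 445.6, -104.1]), np.float64(-13.9))
block orange 60 3 [np.int32(4), np.int32(4), np.int32(3)] (array([438.9, 101.1]), np.float64(-60.8)) [(np.int32(4), array([276.5, 294.5])), (np.int32(4), array([282.5, 309.5])), (np.int32(3), array([287.7, 311.7]))]
block orange 80 15 [np.int32(4), np.int32(4), np.int32(5), np.int32(4), np.int32(3), np.int32(4), np.int32(6), np.int32(4), np.int32(3), np.int32(4), np.int32(4), np.int32(4), np.int32(4), np.int32(4), np.int32(4)] (array([446.8, 107.8]), np.float64(-24.5))
```

Emit:
carry_out([
  [[0.8, 0.66, -0.3], [0, 0, 0.03], 8.5],
  [[1.63, 1.32, -0.65], [0, 0, 0.065], 8.5],
  [[1.63, 1.32, -0.65], [0, 0, 0.065], 8.5],
  [[1.63, 1.32, -0.65], [0, 0, 0.065], 8.5],
  [[1.63, 1.32, -0.65], [0, 0, 0.065], 8.5],
  [[1.63, 1.32, -0.65], [0, 0, 0.065], 8.5],
  [[1.63, 1.32, -0.65], [0, 0, 0.065], 8.5],
  [[1.63, 1.32, -0.65], [0, 0, 0.065], 8.5],
  [[1.63, 1.32, -0.65], [0, 0, 0.065], 8.5],
  [[1.63, 1.32, -0.65], [0, 0, 0.065], 8.5],
  [[1.63, 1.32, -0.65], [0, 0, 0.065], 8.5],
  [[1.63, 1.32, -0.65], [0, 0, 0.065], 8.5],
  [[1.63, 1.32, -0.65], [0, 0, 0.065], 8.5],
  [[1.63, 1.32, -0.65], [0, 0, 0.065], 8.5],
  [[1.63, 1.32, -0.65], [0, 0, 0.065], 8.5],
  [[1.63, 1.32, -0.65], [0, 0, 0.065], 8.5],
  [[0.83, 0.68, -0.35], [0, 0, 0.035], 8.5],
  [[0, 0, 0], [0, 0, 0], 8.5],
  [[0, 0, 0], [0, 0, 0], 8.5],
], force=50)

```text
time_s: 1.68
position: [0.4411, -0.2812, 0.1271]
orientation: [[-0.001, 0.178, 0.984], [0.0, 0.984, -0.178], [-1.0, 0.0, -0.001]]
ft_force: [-0.5, 0.1, -0.4]
finger_gap: 0.0851
```

Emit:
carry_out([
  [[0, 0, -1], [0, 0, 0], 8.5],
  [[0, 0, -2], [0, 0, 0], 8.5],
  [[0, 0, -2], [0, 0, 0], 8.5],
  [[0, 0, -2], [0, 0, 0], 8.5],
  [[0, 0, -2], [0, 0, 0], 8.5],
  [[0, 0, -1.4], [0, 0, 0], 8.5],
  [[0, 0, -0.8], [0, 0, 0], 8.5],
  [[0, 0, 0], [0, 0, 0], 8.5],
  [[0, 0, 0], [0, 0, 0], 6],
  [[0, 0, 0], [0, 0, 0], 5],
  [[0, 0, 0], [0, 0, 0], 4.5],
  [[0, 0, 0], [0, 0, 0], 4],
  [[0, 0, 0], [0, 0, 0], 4],
  [[0, 0, 0], [0, 0, 0], 4],
  [[0, 0, 0], [0, 0, 0], 4],
  [[0, 0, 0], [0, 0, 0], 4],
])

```text
time_s: 3.02
position: [0.4418, -0.2822, 0.0165]
orientation: [[0.002, 0.179, 0.984], [-0.002, 0.984, -0.179], [-1.0, -0.001, 0.002]]
ft_force: [-2.3, -0.0, 6.2]
finger_gap: 0.0454
```

Emit:
carry_out([
  [[0, 0, 0.5], [0, 0, 0], 4],
  [[0, 0, 1.5], [0, 0, 0], 4],
  [[0, 0, 2.5], [0, 0, 0], 4],
  [[0, 0, 3], [0, 0, 0], 4],
  [[0, 0, 3], [0, 0, 0], 4],
  [[0, 0, 2], [0, 0, 0], 4],
  [[0, 0, 1], [0, 0, 0], 4],
  [[0, 0, 0], [0, 0, 0], 4],
  [[0, 0, 0], [0, 0, 0], 4],
])

```text
time_s: 3.77
position: [0.4409, -0.2813, 0.1497]
orientation: [[-0.0, 0.179, 0.984], [0.001, 0.984, -0.179], [-1.0, 0.0, -0.001]]
ft_force: [-0.3, 1.1, -2.7]
finger_gap: 0.0456
```

```bash
python3 - <<'E'
from h import *
for n in ("scene","top"):
    cv2.imwrite(f"pics/{n}1.png",robot.capture(n)[:,:,::-1])
a=cv2.imread("pics/scene1.png")[60:260,120:420]; b=cv2.imread("pics/top1.png")[220:420,320:620]
cv2.imwrite("pics/c1.png",cv2.resize(np.vstack([a,b]),None,fx=1.5,fy=1.5))
E
```

```text
(no output)
```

View pics/c1.png

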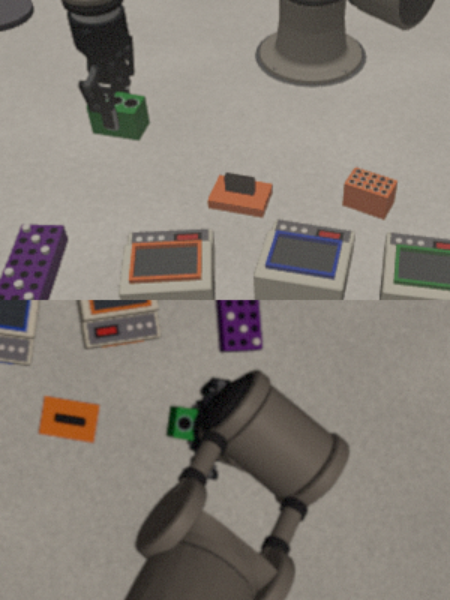

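```bash
python3 - <<'E'
from h import *
im=cv2.imread("pics/scene1.png")
hsv=cv2.cvtColor(im,cv2.COLOR_BGR2HSV)
m=cv2.inRange(hsv,(45,70,25),(80,255,255)); m[:, :170]=0; m[:,230:]=0; m[160:]=0;m[:105]=0
n,l,s,c=cv2.connectedComponentsWithStats(m); print(s[1:])
z=cv2.resize(im[105:160,170:230],(800,733),interpolation=cv2.INTER_CUBIC)[:600]
cv2.imwrite("pics/z1.png",z)
E
```

```text
[[178 121  41  32 581]]
```

View pics/z1.png

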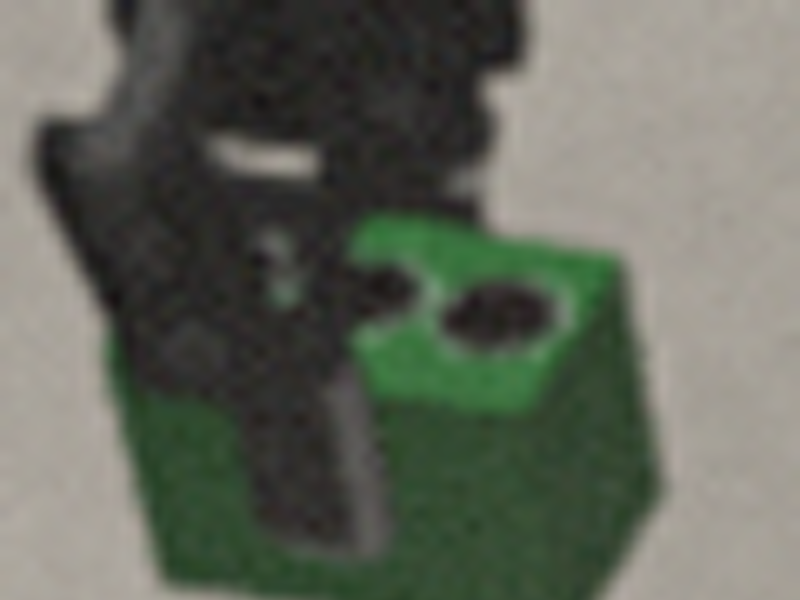

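```bash
python3 - <<'E'
from h import *
P=ray("scene",[(182.4,148.7),(219.5,141.8)],.134)*1000; print(P,P.mean(0),np.linalg.norm(P[0]-P[1]),np.hypot(46,75))
# bias check: cover/heater scene vs top earlier: heaters agree within 2mm
E
```

```text
[[ 457.46521403 -320.25758476]
 [ 427.12337429 -241.45554703]] [ 442.29429416 -280.85656589] 84.4416271176831 87.98295289429652
```

Emit:
carry_out([
  [[0.65, 1.44, 0], [0, 0, 0.002], 4],
  [[1.29, 2.885, 0], [0, 0, 0.004], 4],
  [[1.29, 2.885, 0], [0, 0, 0.004], 4],
  [[1.29, 2.885, 0], [0, 0, 0.004], 4],
  [[1.29, 2.885, 0], [0, 0, 0.004], 4],
  [[1.29, 2.885, 0], [0, 0, 0.004], 4],
  [[1.29, 2.885, 0], [0, 0, 0.004], 4],
  [[1.29, 2.885, 0], [0, 0, 0.004], 4],
  [[1.29, 2.885, 0], [0, 0, 0.004], 4],
  [[1.29, 2.885, 0], [0, 0, 0.004], 4],
  [[1.29, 2.885, 0], [0, 0, 0.004], 4],
  [[1.29, 2.885, 0], [0, 0, 0.004], 4],
  [[1.29, 2.885, 0], [0, 0, 0.004], 4],
  [[1.29, 2.885, 0], [0, 0, 0.004], 4],
  [[1.29, 2.885, 0], [0, 0, 0.004], 4],
  [[1.29, 2.885, 0], [0, 0, 0.004], 4],
  [[0.65, 1.44, 0], [0, 0, 0.002], 4],
  [[0, 0, 0], [0, 0, 0], 4],
  [[0, 0, 0], [0, 0, 0], 4],
  [[0, 0, 0], [0, 0, 0], 4],
])

```text
time_s: 5.53
position: [0.6469, 0.1791, 0.1485]
orientation: [[-0.003, 0.116, 0.993], [-0.001, 0.993, -0.116], [-1.0, -0.001, -0.003]]
ft_force: [-0.3, -0.1, -3.2]
finger_gap: 0.0456
```

```bash
python3 - <<'E'
from h import *
cv2.imwrite("pics/scene2.png",robot.capture("scene")[:,:,::-1])
a=cv2.imread("pics/scene2.png")[150:290,350:480]
cv2.imwrite("pics/c2.png",cv2.resize(a,None,fx=4.2,fy=4.2,interpolation=cv2.INTER_CUBIC))
E
```

```text
(no output)
```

View pics/c2.png

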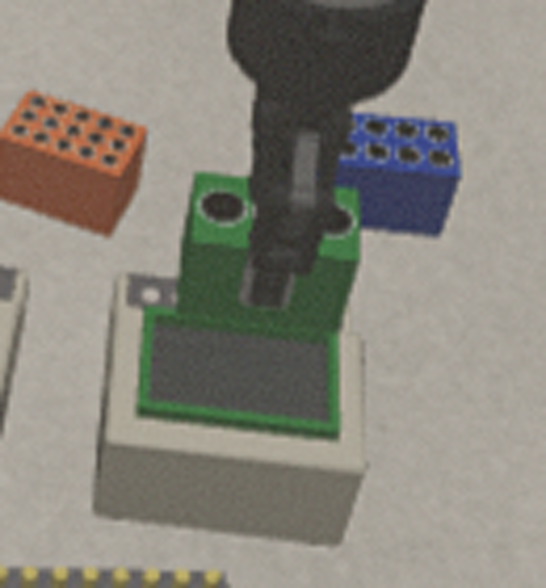

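```bash
python3 - <<'E'
from h import *
f=lambda p:(350+p[0]/4.2,150+p[1]/4.2)
P=ray("scene",[f((139,405)),f((340,428)),f((147,312))],.078)*1000; print(P,np.linalg.norm(P[0]-P[1]),np.linalg.norm(P[0]-P[2]))
e=P[1]-P[0]; print(np.degrees(np.arctan2(-e[0],e[1]))); n=np.array([-e[1],e[0]])/np.linalg.norm(e); print((P[0]+P[1])/2+34*n)
B=ray("scene",[f((182,312)),f((338,334))],.1335)*1000; e=B[1]-B[0];n=np.array([-e[1],e[0]])/np.linalg.norm(e); print(B,np.linalg.norm(e),np.degrees(np.arctan2(-e[0],e[1])),B.mean(0)+23*n)
E
```

```text
[[676.26601667 128.69033853]
 [685.57841384 223.93276048]
 [614.63722316 136.07560055]] 95.69660223956221 62.069721154820954
-5.584385963409642
[647.08358075 179.62014663]
[[665.89356377 142.40204791]
 [675.88648426 213.16375261]] 71.46381819828581 -8.038118347253718 [648.11599306 180.99903364]
```

Emit:
carry_out([
  [[0, 0, -0.7], [0, 0, 0], 4],
  [[0, 0, -1.4], [0, 0, 0], 4],
  [[0, 0, -1.4], [0, 0, 0], 4],
  [[0, 0, -1], [0, 0, 0], 4],
  [[0, 0, -0.6], [0, 0, 0], 4],
  [[0, 0, -0.4], [0, 0, 0], 4],
  [[0, 0, -0.2], [0, 0, 0], 4],
  [[0, 0, -0.2], [0, 0, 0], 4],
  [[0, 0, 0], [0, 0, 0], 4],
  [[0, 0, 0], [0, 0, 0], 4],
])

```text
time_s: 6.42
position: [0.648, 0.18, 0.0918]
orientation: [[0.001, 0.116, 0.993], [0.0, 0.993, -0.116], [-1.0, 0.0, 0.001]]
ft_force: [0.0, -0.2, -2.1]
finger_gap: 0.0449
```

Emit:
carry_out([
  [[0, 0, -0.15], [0, 0, 0], 4],
  [[0, 0, -0.15], [0, 0, 0], 4],
  [[0, 0, -0.1], [0, 0, 0], 4],
  [[0, 0, 0], [0, 0, 0], 4],
  [[0, 0, 0], [0, 0, 0], 4],
])

```text
time_s: 6.83
position: [0.6477, 0.1799, 0.0872]
orientation: [[-0.0, 0.116, 0.993], [-0.0, 0.993, -0.116], [-1.0, -0.0, -0.0]]
ft_force: [-0.3, -0.2, -2.3]
finger_gap: 0.0456
```

Emit:
carry_out([
  [[0, 0, -0.1], [0, 0, 0], 4],
  [[0, 0, -0.1], [0, 0, 0], 4],
  [[0, 0, 0], [0, 0, 0], 4],
  [[0, 0, 0], [0, 0, 0], 4],
])

```text
time_s: 7.17
position: [0.6479, 0.18, 0.0865]
orientation: [[0.001, 0.116, 0.993], [0.0, 0.993, -0.116], [-1.0, 0.0, 0.001]]
ft_force: [-3.2, 0.1, 5.4]
finger_gap: 0.0453
```

Emit:
carry_out([
  [[0, 0, 0], [0, 0, 0], 5],
  [[0, 0, 0], [0, 0, 0], 6],
  [[0, 0, 0], [0, 0, 0], 7.5],
  [[0, 0, 0], [0, 0, 0], 8.5],
  [[0, 0, 0], [0, 0, 0], 8.5],
  [[0, 0, 1], [0, 0, 0], 8.5],
  [[0, 0, 2], [0, 0, 0], 8.5],
  [[0, 0, 2.5], [0, 0, 0], 8.5],
  [[0, 0, 1.5], [0, 0, 0], 8.5],
  [[-1.2, 0.6, 0], [0, 0, 0.002], 8.5],
  [[-2.4, 1.3, 0], [0, 0, 0.002], 8.5],
  [[-2.4, 1.3, 0], [0, 0, 0.002], 8.5],
  [[-2.4, 1.3, 0], [0, 0, 0.002], 8.5],
  [[-2.4, 1.3, 0], [0, 0, 0.004], 8.5],
  [[-2.4, 1.3, 0], [0, 0, 0.004], 8.5],
  [[-2.4, 1.3, 0], [0, 0, 0.004], 8.5],
  [[-2.4, 1.3, 0], [0, 0, 0.004], 8.5],
  [[-2.2, 1.3, 0], [0, 0, 0], 8.5],
  [[0, 0, 0], [0, 0, 0], 8.5],
  [[0, 0, 0], [0, 0, 0], 8.5],
])

```text
time_s: 8.83
position: [0.4452, 0.2907, 0.1564]
orientation: [[0.001, 0.09, 0.996], [0.0, 0.996, -0.09], [-1.0, 0.001, 0.001]]
ft_force: [0.6, 0.2, 0.5]
finger_gap: 0.0852
```

```bash
python3 - <<'E'
from h import *
for n in ("scene","top"):
    cv2.imwrite(f"pics/{n}3.png",robot.capture(n)[:,:,::-1])
a=cv2.imread("pics/scene3.png")[160:290,340:470]; b=cv2.imread("pics/top3.png")[190:320,180:310]
cv2.imwrite("pics/c3.png",cv2.resize(np.hstack([a,b]),None,fx=3,fy=3,interpolation=cv2.INTER_CUBIC))
E
```

```text
(no output)
```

View pics/c3.png

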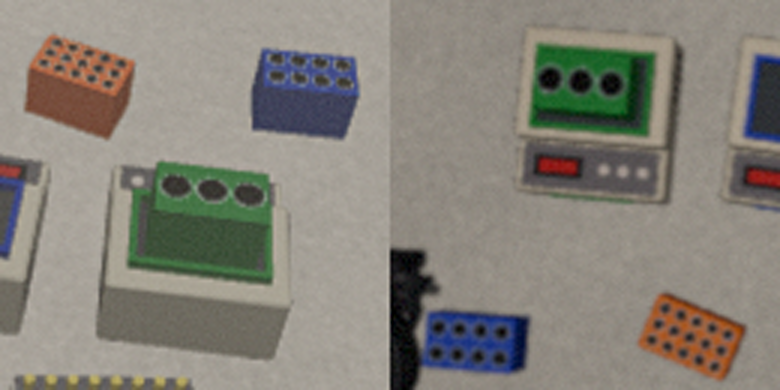

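```bash
python3 - <<'E'
from h import *
im=cv2.imread("pics/top3.png")
for i,lab,st,ce in comps(im,'green'):
    if ce[0]<300 and 150<ce[1]<250:
        hs,_=darkholes(im,hull(lab,i),38); hs=[h for h in hs if h[0]>12]; print(hs,fitpts("top",[h[1] for h in hs],.12))
f=lambda p:(340+p[0]/3,160+p[1]/3)
print(fitpts("scene",[f((177,187)),f((212,190)),f((250,195))],.12))
E
```

```text
[(np.int32(31), array([232.7, 215.7])), (np.int32(35), array([243. , 216.8])), (np.int32(31), array([253.4, 217.5]))] (array([648.5, 180.9]), np.float64(-6.6))
(array([649.3, 180.5]), np.float64(-5.6))
```

Emit:
carry_out([
  [[0, 0, -1], [0, 0, 0], 8.5],
  [[0, 0, -2.4], [0, 0, 0], 8.5],
  [[0, 0, -2.4], [0, 0, 0], 8.5],
  [[0, 0, -2.4], [0, 0, 0], 8.5],
  [[0, 0, -2.4], [0, 0, 0], 8.5],
  [[0, 0, -1.8], [0, 0, 0], 8.5],
  [[0, 0, -1], [0, 0, 0], 8.5],
  [[0, 0, -0.6], [0, 0, 0], 8.5],
  [[0, 0, 0], [0, 0, 0], 8.5],
  [[0, 0, 0], [0, 0, 0], 6],
  [[0, 0, 0], [0, 0, 0], 5],
  [[0, 0, 0], [0, 0, 0], 4.5],
  [[0, 0, 0], [0, 0, 0], 4],
  [[0, 0, 0], [0, 0, 0], 4],
  [[0, 0, 0], [0, 0, 0], 4],
  [[0, 0, 0], [0, 0, 0], 4],
  [[0, 0, 0], [0, 0, 0], 4],
])

```text
time_s: 10.35
position: [0.4464, 0.2903, 0.0165]
orientation: [[0.002, 0.092, 0.996], [0.001, 0.996, -0.092], [-1.0, 0.001, 0.002]]
ft_force: [-0.7, -1.7, 7.2]
finger_gap: 0.0455
```

Emit:
carry_out([
  [[0, 0, 0.5], [0, 0, 0], 4],
  [[0, 0, 1.5], [0, 0, 0], 4],
  [[0, 0, 2.5], [0, 0, 0], 4],
  [[0, 0, 3], [0, 0, 0], 4],
  [[0, 0, 3], [0, 0, 0], 4],
  [[0, 0, 2.5], [0, 0, 0], 4],
  [[0, 0, 1], [0, 0, 0], 4],
  [[0.8, -1.2, 0], [0, 0, -0.003], 4],
  [[1.7, -2.6, 0], [0, 0, -0.006], 4],
  [[1.7, -2.6, 0], [0, 0, -0.006], 4],
  [[1.7, -2.6, 0], [0, 0, -0.006], 4],
  [[1.7, -2.6, 0], [0, 0, -0.006], 4],
  [[1.7, -2.6, 0], [0, 0, -0.006], 4],
  [[1.7, -2.6, 0], [0, 0, -0.006], 4],
  [[1.7, -2.6, 0], [0, 0, -0.006], 4],
  [[1.7, -2.6, 0], [0, 0, -0.006], 4],
  [[1.7, -2.6, 0], [0, 0, -0.006], 4],
  [[1.7, -2.6, 0], [0, 0, -0.004], 4],
  [[0.7, -1.2, 0], [0, 0, 0], 4],
  [[0, 0, 0], [0, 0, 0], 4],
])

```text
time_s: 12.02
position: [0.6314, 0.0027, 0.1536]
orientation: [[-0.002, 0.156, 0.988], [-0.001, 0.988, -0.156], [-1.0, -0.001, -0.001]]
ft_force: [-0.1, -0.2, -3.5]
finger_gap: 0.0452
```

Emit:
carry_out([
  [[0, 0, 0], [0, 0, 0], 4],
  [[0, 0, 0], [0, 0, 0], 4],
])

```text
time_s: 12.18
position: [0.6297, 0.0068, 0.1544]
orientation: [[-0.002, 0.152, 0.988], [0.001, 0.988, -0.152], [-1.0, 0.0, -0.002]]
ft_force: [-0.1, -0.1, -3.8]
finger_gap: 0.0454
```

```bash
python3 - <<'E'
from h import *
cv2.imwrite("pics/scene4.png",robot.capture("scene")[:,:,::-1])
a=cv2.imread("pics/scene4.png")[140:280,260:390]
cv2.imwrite("pics/c4.png",cv2.resize(a,None,fx=4.2,fy=4.2,interpolation=cv2.INTER_CUBIC))
E
```

```text
(no output)
```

View pics/c4.png

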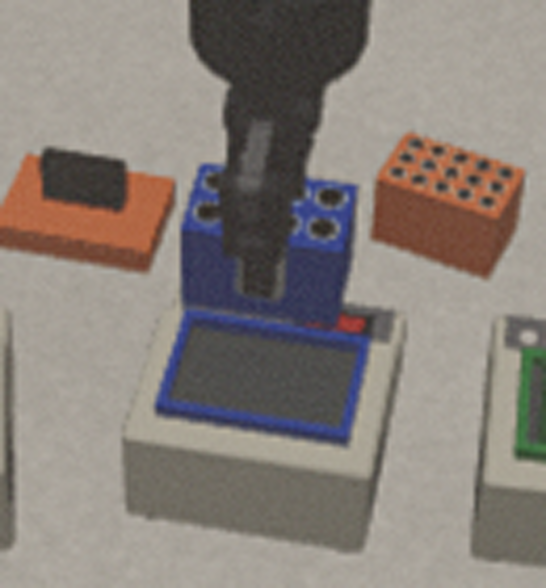

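Emit:
carry_out([
  [[0.15, 0, -0.7], [0, 0, 0], 4],
  [[0, 0, -1.4], [0, 0, 0], 4],
  [[0, 0, -1.4], [0, 0, 0], 4],
  [[0, 0, -1.2], [0, 0, 0], 4],
  [[0, 0, -0.7], [0, 0, 0], 4],
  [[0, 0, -0.4], [0, 0, 0], 4],
  [[0, 0, -0.2], [0, 0, 0], 4],
  [[0, 0, -0.2], [0, 0, 0], 4],
  [[0, 0, -0.15], [0, 0, 0], 4],
  [[0, 0, 0], [0, 0, 0], 4],
  [[0, 0, 0], [0, 0, 0], 4],
])

```text
time_s: 13.15
position: [0.6325, 0.0059, 0.0922]
orientation: [[0.001, 0.152, 0.988], [-0.0, 0.988, -0.152], [-1.0, 0.0, 0.001]]
ft_force: [0.4, -0.6, -4.1]
finger_gap: 0.0453
```

Emit:
carry_out([
  [[0, 0, -0.15], [0, 0, 0], 4],
  [[0, 0, -0.15], [0, 0, 0], 4],
  [[0, 0, -0.1], [0, 0, 0], 4],
  [[0, 0, -0.1], [0, 0, 0], 4],
  [[0, 0, 0], [0, 0, 0], 4],
  [[0, 0, 0], [0, 0, 0], 4],
])

```text
time_s: 13.65
position: [0.6322, 0.0059, 0.0867]
orientation: [[-0.0, 0.152, 0.988], [0.0, 0.988, -0.152], [-1.0, -0.0, -0.0]]
ft_force: [-0.0, 0.2, -3.2]
finger_gap: 0.0455
```

Emit:
carry_out([
  [[0, 0, -0.1], [0, 0, 0], 4],
  [[0, 0, -0.1], [0, 0, 0], 4],
  [[0, 0, 0], [0, 0, 0], 4],
  [[0, 0, 0], [0, 0, 0], 4],
])

```text
time_s: 13.98
position: [0.6323, 0.0059, 0.0865]
orientation: [[0.001, 0.152, 0.988], [-0.0, 0.988, -0.152], [-1.0, -0.0, 0.001]]
ft_force: [-4.0, 0.7, 7.5]
finger_gap: 0.0453
```

Emit:
carry_out([
  [[0, 0, 0], [0, 0, 0], 5],
  [[0, 0, 0], [0, 0, 0], 6],
  [[0, 0, 0], [0, 0, 0], 7.5],
  [[0, 0, 0], [0, 0, 0], 8.5],
  [[0, 0, 0], [0, 0, 0], 8.5],
  [[0, 0, 1], [0, 0, 0], 8.5],
  [[0, 0, 2], [0, 0, 0], 8.5],
  [[0, 0, 2.5], [0, 0, 0], 8.5],
  [[0, 0, 1.5], [0, 0, 0], 8.5],
  [[-1.0, 0.6, 0], [0, 0, -0.014], 8.5],
  [[-2.2, 1.2, 0], [0, 0, -0.032], 8.5],
  [[-2.2, 1.2, 0], [0, 0, -0.032], 8.5],
  [[-2.2, 1.2, 0], [0, 0, -0.032], 8.5],
  [[-2.2, 1.2, 0], [0, 0, -0.032], 8.5],
  [[-2.2, 1.2, 0], [0, 0, -0.032], 8.5],
  [[-2.2, 1.2, 0], [0, 0, -0.032], 8.5],
  [[-2.2, 1.2, 0], [0, 0, -0.032], 8.5],
  [[-2.1, 1.2, 0], [0, 0, -0.032], 8.5],
  [[0, 0, 0], [0, 0, 0], 8.5],
  [[0, 0, 0], [0, 0, 0], 8.5],
])

```text
time_s: 15.65
position: [0.4471, 0.1084, 0.1558]
orientation: [[0.002, 0.409, 0.913], [-0.0, 0.913, -0.409], [-1.0, 0.001, 0.002]]
ft_force: [0.2, -0.6, 0.4]
finger_gap: 0.0849
```

```bash
python3 - <<'E'
from h import *
for n in ("scene","top"):
    cv2.imwrite(f"pics/{n}5.png",robot.capture(n)[:,:,::-1])
a=cv2.imread("pics/scene5.png")[130:280,250:400]; b=cv2.imread("pics/top5.png")[180:330,220:370]
cv2.imwrite("pics/c5.png",cv2.resize(np.hstack([a,b]),None,fx=2.6,fy=2.6,interpolation=cv2.INTER_CUBIC))
E
```

```text
(no output)
```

View pics/c5.png

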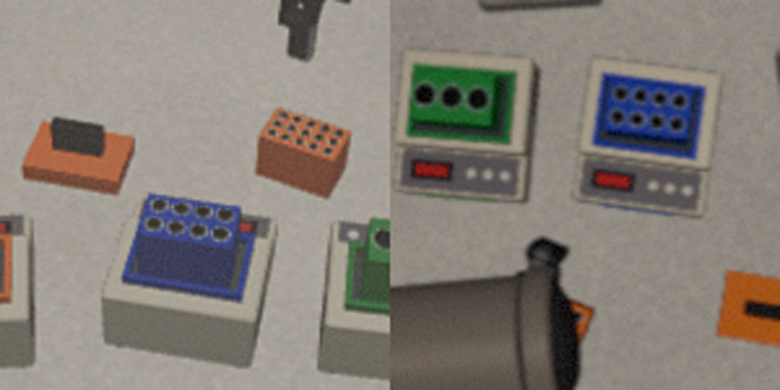

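Emit:
carry_out([
  [[0, 0, -1], [0, 0, 0], 8.5],
  [[0, 0, -2.4], [0, 0, 0], 8.5],
  [[0, 0, -2.4], [0, 0, 0], 8.5],
  [[0, 0, -2.4], [0, 0, 0], 8.5],
  [[0, 0, -2.4], [0, 0, 0], 8.5],
  [[0, 0, -1.8], [0, 0, 0], 8.5],
  [[0, 0, -1], [0, 0, 0], 8.5],
  [[0, 0, -0.5], [0, 0, 0], 8.5],
  [[0, 0, 0], [0, 0, 0], 8.5],
  [[0, 0, 0], [0, 0, 0], 6],
  [[0, 0, 0], [0, 0, 0], 5],
  [[0, 0, 0], [0, 0, 0], 4.5],
  [[0, 0, 0], [0, 0, 0], 4],
  [[0, 0, 0], [0, 0, 0], 4],
  [[0, 0, 0], [0, 0, 0], 4],
  [[0, 0, 0], [0, 0, 0], 4],
  [[0, 0, 0], [0, 0, 0], 4],
])

```text
time_s: 17.17
position: [0.448, 0.1079, 0.0168]
orientation: [[0.002, 0.41, 0.912], [0.0, 0.912, -0.41], [-1.0, 0.001, 0.002]]
ft_force: [-0.2, -0.8, 6.3]
finger_gap: 0.0456
```

Emit:
carry_out([
  [[0, 0, 0.5], [0, 0, 0], 4],
  [[0, 0, 1.5], [0, 0, 0], 4],
  [[0, 0, 2.5], [0, 0, 0], 4],
  [[0, 0, 3], [0, 0, 0], 4],
  [[0, 0, 3], [0, 0, 0], 4],
  [[0, 0, 2.5], [0, 0, 0], 4],
  [[0, 0, 1], [0, 0, 0], 4],
  [[0.94, -1.33, 0], [0, 0, 0.025], 4],
  [[1.88, -2.66, 0], [0, 0, 0.05], 4],
  [[1.88, -2.66, 0], [0, 0, 0.05], 4],
  [[1.88, -2.66, 0], [0, 0, 0.05], 4],
  [[1.88, -2.66, 0], [0, 0, 0.05], 4],
  [[1.88, -2.66, 0], [0, 0, 0.05], 4],
  [[1.88, -2.66, 0], [0, 0, 0.05], 4],
  [[1.88, -2.66, 0], [0, 0, 0.05], 4],
  [[1.88, -2.66, 0], [0, 0, 0.05], 4],
  [[1.88, -2.66, 0], [0, 0, 0.05], 4],
  [[1.88, -2.66, 0], [0, 0, 0.05], 4],
  [[0.98, -1.3, 0], [0, 0, 0.028], 4],
  [[0, 0, 0], [0, 0, 0], 4],
])

```text
time_s: 18.83
position: [0.6551, -0.1877, 0.1545]
orientation: [[-0.0, -0.128, 0.992], [-0.001, 0.992, 0.128], [-1.0, -0.001, -0.001]]
ft_force: [-0.4, 0.3, -3.2]
finger_gap: 0.0453
```

Emit:
carry_out([
  [[0, 0, 0], [0, 0, 0], 4],
  [[0, 0, 0], [0, 0, 0], 4],
  [[0, 0, 0], [0, 0, 0], 4],
])

```text
time_s: 19.08
position: [0.6538, -0.1831, 0.1558]
orientation: [[-0.001, -0.13, 0.991], [0.001, 0.991, 0.13], [-1.0, 0.001, -0.001]]
ft_force: [-0.3, 0.4, -3.3]
finger_gap: 0.0454
```

```bash
python3 - <<'E'
from h import *
cv2.imwrite("pics/scene6.png",robot.capture("scene")[:,:,::-1])
a=cv2.imread("pics/scene6.png")[140:280,170:300]
cv2.imwrite("pics/c6.png",cv2.resize(a,None,fx=4.2,fy=4.2,interpolation=cv2.INTER_CUBIC))
E
```

```text
(no output)
```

View pics/c6.png

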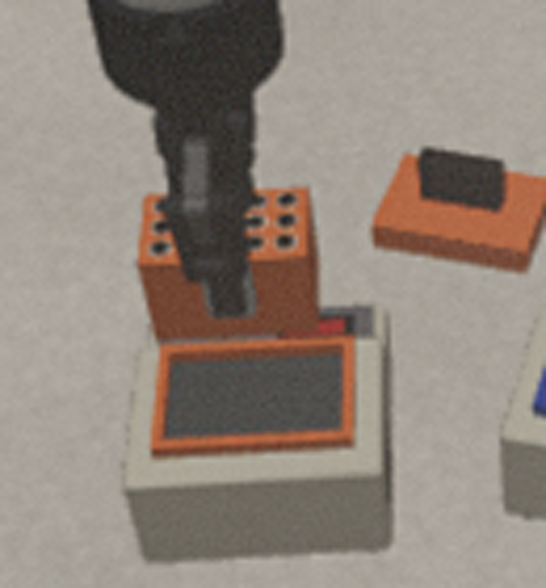

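Emit:
carry_out([
  [[0.1, -0.1, -0.7], [0, 0, 0], 4],
  [[0, 0, -1.4], [0, 0, 0], 4],
  [[0, 0, -1.4], [0, 0, 0], 4],
  [[0, 0, -1.2], [0, 0, 0], 4],
  [[0, 0, -0.8], [0, 0, 0], 4],
  [[0, 0, -0.4], [0, 0, 0], 4],
  [[0, 0, -0.2], [0, 0, 0], 4],
  [[0, 0, -0.2], [0, 0, 0], 4],
  [[0, 0, -0.15], [0, 0, 0], 4],
  [[0, 0, -0.1], [0, 0, 0], 4],
  [[0, 0, 0], [0, 0, 0], 4],
  [[0, 0, 0], [0, 0, 0], 4],
])

```text
time_s: 20.13
position: [0.6556, -0.1854, 0.0907]
orientation: [[0.001, -0.13, 0.992], [-0.0, 0.992, 0.13], [-1.0, -0.0, 0.001]]
ft_force: [-0.6, 0.3, -3.8]
finger_gap: 0.0454
```

Emit:
carry_out([
  [[0, 0, -0.15], [0, 0, 0], 4],
  [[0, 0, -0.15], [0, 0, 0], 4],
  [[0, 0, -0.1], [0, 0, 0], 4],
  [[0, 0, 0], [0, 0, 0], 4],
  [[0, 0, -0.1], [0, 0, 0], 4],
  [[0, 0, 0], [0, 0, 0], 4],
  [[0, 0, 0], [0, 0, 0], 4],
])

```text
time_s: 20.72
position: [0.6555, -0.1855, 0.0868]
orientation: [[0.001, -0.13, 0.992], [-0.001, 0.992, 0.13], [-1.0, -0.001, 0.001]]
ft_force: [-3.8, 0.9, 5.5]
finger_gap: 0.0453
```

Emit:
carry_out([
  [[0, 0, 0], [0, 0, 0], 5],
  [[0, 0, 0], [0, 0, 0], 6],
  [[0, 0, 0], [0, 0, 0], 7.5],
  [[0, 0, 0], [0, 0, 0], 8.5],
  [[0, 0, 0], [0, 0, 0], 8.5],
  [[0, 0, 1], [0, 0, 0], 8.5],
  [[0, 0, 2], [0, 0, 0], 8.5],
  [[0, 0, 2.5], [0, 0, 0], 8.5],
  [[0, 0, 1.5], [0, 0, 0], 8.5],
  [[-1.3, 0.5, 0], [0, 0, -0.02], 8.5],
  [[-2.43, 0.96, 0], [0, 0, -0.038], 8.5],
  [[-2.43, 0.96, 0], [0, 0, -0.038], 8.5],
  [[-2.43, 0.96, 0], [0, 0, -0.038], 8.5],
  [[-2.43, 0.96, 0], [0, 0, -0.038], 8.5],
  [[-2.43, 0.96, 0], [0, 0, -0.038], 8.5],
  [[-2.43, 0.96, 0], [0, 0, -0.038], 8.5],
  [[-2.43, 0.96, 0], [0, 0, -0.038], 8.5],
  [[-2.43, 0.96, 0], [0, 0, -0.038], 8.5],
  [[0, 0, 0], [0, 0, 0], 8.5],
  [[0, 0, 0], [0, 0, 0], 8.5],
])

```text
time_s: 22.38
position: [0.4478, -0.1034, 0.1564]
orientation: [[0.002, 0.192, 0.981], [-0.001, 0.981, -0.192], [-1.0, -0.0, 0.002]]
ft_force: [0.6, -0.8, 0.3]
finger_gap: 0.0848
```

```bash
python3 - <<'E'
from h import *
for n in ("scene","top"):
    cv2.imwrite(f"pics/{n}7.png",robot.capture(n)[:,:,::-1])
a=cv2.imread("pics/scene7.png")[140:290,180:330]; b=cv2.imread("pics/top7.png")[180:330,300:450]
cv2.imwrite("pics/c7.png",cv2.resize(np.hstack([a,b]),None,fx=2.6,fy=2.6,interpolation=cv2.INTER_CUBIC))
E
```

View pics/c7.png

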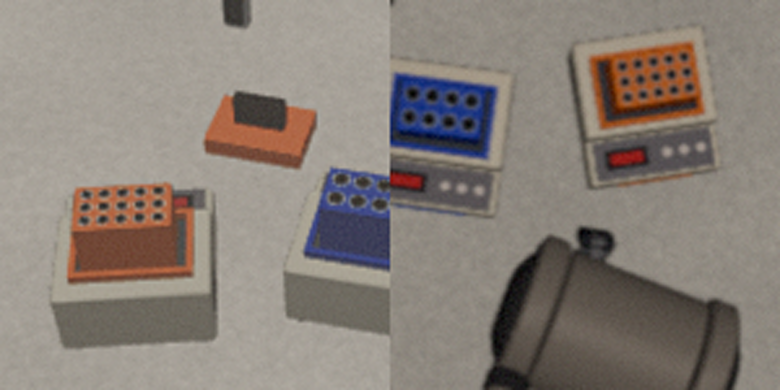

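```bash
python3 - <<'E'
from h import *
im=cv2.imread("pics/top7.png")
for col,thr,rng in(('orange',60,(340,450)),('blue',45,(290,345))):
  for i,lab,st,ce in comps(im,col):
    if rng[0]<ce[0]<rng[1] and 150<ce[1]<260:
      for t in (thr-15,thr,thr+15,thr+25):
        hs,_=darkholes(im,hull(lab,i),t); hs=[h for h in hs if h[0]<40]; print(col,ce,len(hs),[int(h[0]) for h in hs]); 
        if len(hs) in(8,15): print(fitpts("top",[h[1] for h in hs],.12))
E
```

```text
orange [398.4978022  212.01538462] 0 []
orange [398.4978022  212.01538462] 5 [3, 3, 3, 3, 3]
orange [398.4978022  212.01538462] 15 [4, 4, 3, 4, 4, 5, 4, 5, 3, 5, 5, 4, 5, 5, 5]
(array([ 655.9, -186.3]), np.float64(7.4))
orange [398.4978022  212.01538462] 15 [4, 6, 6, 5, 5, 6, 4, 6, 6, 5, 6, 6, 5, 7, 6]
(array([ 655.9, -186.3]), np.float64(7.0))
blue [319.01026958 223.88189987] 8 [5, 5, 4, 4, 3, 4, 5, 4]
(array([632.5,   5.2]), np.float64(-9.9))
blue [319.01026958 223.88189987] 8 [9, 9, 9, 8, 8, 7, 7, 8]
(array([632.9,   5. ]), np.float64(-7.7))
blue [319.01026958 223.88189987] 8 [14, 13, 12, 12, 12, 12, 13, 13]
(array([632.5,   4.9]), np.float64(-9.0))
blue [319.01026958 223.88189987] 10 [14, 14, 13, 14, 11, 13, 12, 14, 8, 13]
```

Emit:
carry_out([
  [[0, 0, -1], [0, 0, 0], 8.5],
  [[0, 0, -2.4], [0, 0, 0], 8],
  [[0, 0, -2.4], [0, 0, 0], 7],
  [[0, 0, -2.4], [0, 0, 0], 6],
  [[0, 0, -2.2], [0, 0, 0], 6],
  [[0, 0, -1.4], [0, 0, 0], 6],
  [[0, 0, -0.8], [0, 0, 0], 6],
  [[0, 0, -0.4], [0, 0, 0], 6],
  [[0, 0, 0], [0, 0, 0], 6],
  [[0, 0, 0], [0, 0, 0], 6],
], force=40)

```text
time_s: 23.32
position: [0.4488, -0.1039, 0.0258]
orientation: [[0.001, 0.193, 0.981], [-0.0, 0.981, -0.193], [-1.0, -0.0, 0.001]]
ft_force: [-0.6, -0.2, 0.1]
finger_gap: 0.0605
```

Emit:
carry_out([
  [[0, 0, 0], [0, 0, 0], 4.5],
  [[0, 0, 0], [0, 0, 0], 3.5],
  [[0, 0, 0], [0, 0, 0], 2.5],
  [[0, 0, 0], [0, 0, 0], 1.8],
  [[0, 0, 0], [0, 0, 0], 1],
  [[0, 0, 0], [0, 0, 0], 1],
  [[0, 0, 0], [0, 0, 0], 1],
  [[0, 0, 0], [0, 0, 0], 1],
  [[0, 0, 0], [0, 0, 0], 1],
])

```text
time_s: 24.07
position: [0.4484, -0.1037, 0.0258]
orientation: [[0.001, 0.193, 0.981], [-0.0, 0.981, -0.193], [-1.0, -0.0, 0.001]]
ft_force: [-2.0, 0.0, 5.8]
finger_gap: 0.0135
```

Emit:
carry_out([
  [[0, 0, 0.5], [0, 0, 0], 1],
  [[0, 0, 1.5], [0, 0, 0], 1],
  [[0, 0, 2.5], [0, 0, 0], 1],
  [[0, 0, 3], [0, 0, 0], 1],
  [[0, 0, 3], [0, 0, 0], 1],
  [[0, 0, 3], [0, 0, 0], 1],
  [[0, 0, 1.5], [0, 0, 0], 1],
  [[0, 0, 0.5], [0, 0, 0], 1],
  [[1.15, -0.46, 0], [0, 0, 0.018], 1],
  [[2.3, -0.91, 0], [0, 0, 0.036], 1],
  [[2.3, -0.91, 0], [0, 0, 0.036], 1],
  [[2.3, -0.91, 0], [0, 0, 0.036], 1],
  [[2.3, -0.91, 0], [0, 0, 0.036], 1],
  [[2.3, -0.91, 0], [0, 0, 0.036], 1],
  [[2.3, -0.91, 0], [0, 0, 0.036], 1],
  [[2.3, -0.91, 0], [0, 0, 0.036], 1],
  [[2.3, -0.91, 0], [0, 0, 0.036], 1],
  [[1.15, -0.46, 0], [0, 0, 0.018], 1],
  [[0, 0, 0], [0, 0, 0], 1],
  [[0, 0, 0], [0, 0, 0], 1],
])

```text
time_s: 25.73
position: [0.6543, -0.1853, 0.1781]
orientation: [[-0.003, -0.129, 0.992], [0.001, 0.992, 0.129], [-1.0, 0.002, -0.003]]
ft_force: [-0.5, 0.4, -1.2]
finger_gap: 0.0132
```

Emit:
carry_out([
  [[0, 0, 0], [0, 0, 0], 1],
  [[0, 0, 0], [0, 0, 0], 1],
])

```text
time_s: 25.9
position: [0.6541, -0.1851, 0.1801]
orientation: [[-0.001, -0.129, 0.992], [0.001, 0.992, 0.129], [-1.0, 0.001, -0.001]]
ft_force: [-0.8, -0.3, -1.6]
finger_gap: 0.0136
```

```bash
python3 - <<'E'
from h import *
for n in ("scene","top"):
    cv2.imwrite(f"pics/{n}8.png",robot.capture(n)[:,:,::-1])
a=cv2.imread("pics/scene8.png")[140:280,170:300]
cv2.imwrite("pics/c8.png",cv2.resize(a,None,fx=4.2,fy=4.2,interpolation=cv2.INTER_CUBIC))
b=cv2.imread("pics/top8.png")[150:290,340:480]
cv2.imwrite("pics/d8.png",cv2.resize(b,None,fx=3,fy=3,interpolation=cv2.INTER_CUBIC))
E
```

```text
(no output)
```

View pics/c8.png

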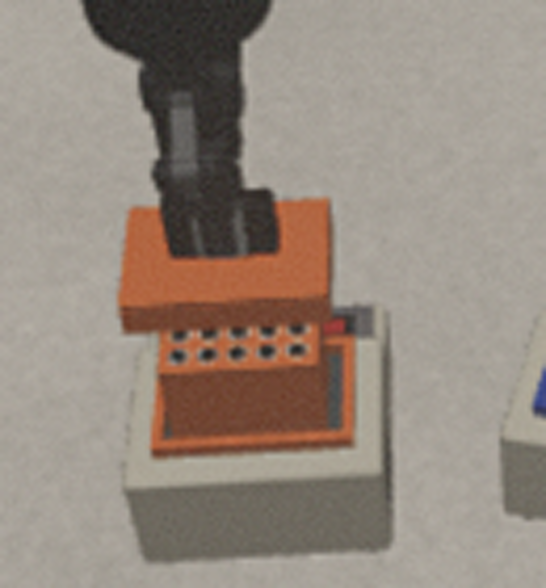

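View pics/d8.png

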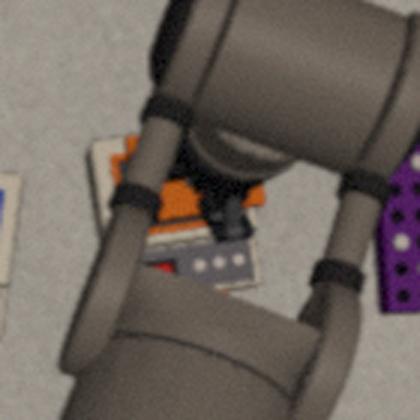

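```bash
python3 - <<'E'
from h import *
f=lambda p:(170+p[0]/4.2,140+p[1]/4.2)
def front(a,b,z,half):
    P=ray("scene",[f(a),f(b)],z)*1000; e=P[1]-P[0]; n=np.array([-e[1],e[0]])/np.linalg.norm(e)
    print(np.linalg.norm(e).round(1),np.degrees(np.arctan2(-e[0],e[1])).round(1),P.mean(0)+half*n)
front((123,331),(330,321),.1543,32)
front((121,305),(331,297),.1733,32)
front((162,375),(320,366),.12,23)
E
```

```text
92.6 7.0 [ 653.74688836 -186.45005515]
92.3 6.2 [ 656.38019932 -183.15522152]
73.0 7.6 [ 658.56178801 -184.34321412]
```

Emit:
carry_out([
  [[0.1, 0, -0.5], [0, 0, 0], 1],
  [[0, 0, -0.8], [0, 0, 0], 1],
  [[0, 0, -0.8], [0, 0, 0], 1],
  [[0, 0, -0.5], [0, 0, 0], 1],
  [[0, 0, -0.2], [0, 0, 0], 1],
  [[0, 0, 0], [0, 0, 0], 1],
  [[0, 0, -0.2], [0, 0, 0], 1],
  [[0, 0, -0.2], [0, 0, 0], 1],
  [[0, 0, -0.2], [0, 0, 0], 1],
  [[0, 0, 0], [0, 0, 0], 1],
  [[0, 0, 0], [0, 0, 0], 1],
])

```text
time_s: 26.92
position: [0.656, -0.1856, 0.1463]
orientation: [[0.0, -0.13, 0.992], [0.0, 0.992, 0.13], [-1.0, 0.0, 0.0]]
ft_force: [0.5, 0.6, -0.6]
finger_gap: 0.0132
```

Emit:
carry_out([
  [[0, 0, -0.2], [0, 0, 0], 1],
  [[0, 0, -0.2], [0, 0, 0], 1],
  [[0, 0, -0.2], [0, 0, 0], 1],
  [[0, 0, 0], [0, 0, 0], 1],
  [[0, 0, 0], [0, 0, 0], 1],
])

```text
time_s: 27.33
position: [0.6559, -0.1855, 0.1401]
orientation: [[-0.0, -0.13, 0.992], [0.0, 0.992, 0.13], [-1.0, 0.0, -0.0]]
ft_force: [-1.2, 0.1, -1.0]
finger_gap: 0.0133
```

Skirt has passed below the block's top with no contact force; continue.

Emit:
carry_out([
  [[0, 0, -0.2], [0, 0, 0], 1],
  [[0, 0, -0.2], [0, 0, 0], 1],
  [[0, 0, -0.2], [0, 0, 0], 1],
  [[0, 0, -0.1], [0, 0, 0], 1],
  [[0, 0, -0.1], [0, 0, 0], 1],
  [[0, 0, 0], [0, 0, 0], 1],
  [[0, 0, 0], [0, 0, 0], 1],
])

```text
time_s: 27.92
position: [0.656, -0.1856, 0.1323]
orientation: [[0.0, -0.13, 0.992], [0.0, 0.992, 0.13], [-1.0, 0.0, 0.0]]
ft_force: [-0.3, 0.3, -1.3]
finger_gap: 0.0134
```

Emit:
carry_out([
  [[0, 0, -0.1], [0, 0, 0], 1],
  [[0, 0, -0.1], [0, 0, 0], 1],
  [[0, 0, 0], [0, 0, 0], 1],
  [[0, 0, 0], [0, 0, 0], 1],
])

```text
time_s: 28.25
position: [0.6562, -0.1857, 0.1309]
orientation: [[0.001, -0.13, 0.992], [-0.0, 0.992, 0.13], [-1.0, -0.0, 0.001]]
ft_force: [0.1, 0.2, 2.8]
finger_gap: 0.0135
```

Emit:
carry_out([
  [[0, 0, 0], [0, 0, 0], 2],
  [[0, 0, 0], [0, 0, 0], 3],
  [[0, 0, 0], [0, 0, 0], 4.5],
  [[0, 0, 0], [0, 0, 0], 6],
  [[0, 0, 0], [0, 0, 0], 6],
  [[0, 0, 0.5], [0, 0, 0], 6],
  [[0, 0, 1.5], [0, 0, 0], 6],
  [[0, 0, 2], [0, 0, 0], 6],
  [[0, 0, 2], [0, 0, 0], 6],
  [[-1.5, 0, 1], [0, 0, 0], 6],
  [[-2.5, 0, 0], [0, 0, 0], 6],
  [[-2.5, 0, 0], [0, 0, 0], 6],
  [[-2.5, 0, 0], [0, 0, 0], 6],
  [[-2.5, 0, 0], [0, 0, 0], 6],
  [[-2.5, 0, 0], [0, 0, 0], 6],
  [[-2.5, 0, 0], [0, 0, 0], 6],
  [[-2.5, 0, 0], [0, 0, 0], 6],
  [[-1, 0, 0], [0, 0, 0], 6],
  [[0, 0, 0], [0, 0, 0], 6],
  [[0, 0, 0], [0, 0, 0], 6],
])

```text
time_s: 29.92
position: [0.4568, -0.186, 0.201]
orientation: [[0.002, -0.129, 0.992], [-0.001, 0.992, 0.129], [-1.0, -0.001, 0.002]]
ft_force: [1.0, -0.1, -0.3]
finger_gap: 0.06
```

```bash
python3 - <<'E'
from h import *
for n in ("scene","top"):
    cv2.imwrite(f"pics/{n}9.png",robot.capture(n)[:,:,::-1])
a=cv2.imread("pics/scene9.png")[150:285,180:460]; b=cv2.imread("pics/top9.png")[170:270,190:470]
cv2.imwrite("pics/c9.png",cv2.resize(np.vstack([a,b]),None,fx=2.5,fy=2.5,interpolation=cv2.INTER_CUBIC))
im=cv2.imread("pics/top9.png")
for i,lab,st,ce in comps(im,'orange'):
    if 340<ce[0]<450 and 150<ce[1]<260: print(ce,rect(ray("top",hull(lab,i),.124)))
E
```

```text
[399.74023904 211.00318725] (array([ 651.9, -181.5]), array([ 71.9, 102.5]), np.float32(7.1))
```

View pics/c9.png

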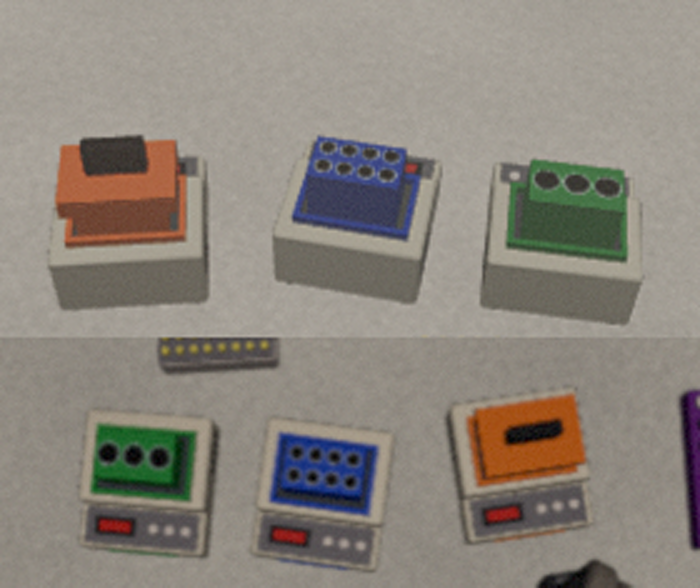

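```bash
python3 - <<'E'
from station import robot
print(robot.hand_in())
E
```

```text
the job is handed in; nothing more can be done
None
```

I placed the blocks in their heaters in the order green, blue, orange, then laid the orange cover over the orange block and handed the job in. The robot's clock read about 30 s.

- **Seating:** I lowered each block until it touched the tray (5 to 8 N) before opening the gripper. At contact each block was 70 mm above its pick-up height, within 0.3 mm, which matches the tray floor. Measured from the top camera, the blocks sit within about 2 mm of their tray centres.
- **Cover:** The skirt passed below the block's top with no contact force. The cover touched down within 0.1 mm of the expected height with 2.8 N, and both final pictures show it level.
- **Bystanders:** The arm's path kept clear of the bottle, rack and tip box. I did not measure their positions again afterwards.
- **Checks that disagreed:** Just before lowering, the scene-camera estimates of the cover and orange block positions scattered by 2 to 3 mm. My last top-view outline of the cover came out too large because it merged with the orange rim, so I relied on the height, force and pictures instead.

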